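Load the cell caddy by colour and leave the failed cells

ROBOT

A 6-joint arm with a two-finger parallel gripper is mounted at the origin on the work surface. World frame = base frame: x ahead of the robot, y to its left, z up, the work surface at z = 0. Lengths are in m, angles in degrees, forces in N, time in s.
With the tool pointing down it reaches from about 0.25 to 0.725 m from the base axis. Payload 9.7 kg.
Tool frame: the origin (TCP) lies on the mounting face of the last link; the fingertips stand 173 mm ahead of it and the grasp point (between the pads) lies 155 mm ahead of it; z points along the fingers, y is the line along which they close (so a half turn about z gives the same grasp; the last joint's range is limited). The gripper opens to 85 mm and grips with 20 to 120 N. Pads are 22 mm wide; open, the fingers measure 114 mm over their backs; the gripper's body (76 mm by 85 mm) begins 54 mm behind the grasp point. The pads swing forward as they close: fully open they stand 13 mm farther back than shut.
Start: joints at [-75.745, 4.979, 10.078, 95.1, 0, 90], TCP at [0.135, -0.533, 0.405] pointing down, gripper open.
Joint ranges: [-179.16, 179.16], [-48.56, 103.87], [-65.8, 70.77], [-126.05, 130.52], [-82.76, 87.17], [-180, 180]. Speed limits (degrees/s): [127.2, 127.2, 147.25, 180, 180, 180].

INTERFACE

Orientations are given as [roll, pitch, yaw] about the fixed x, y, z axes, in that order (R = Rz(yaw) Ry(pitch) Rx(roll)).
In Python, from workcell import bot, camera, camera_model, outline_of, pinpoint gives the robot as it stands.
- The arm moves only by the tool move_arm, never from a script. Its arguments are lists of equal length, an entry for each row: "jaw": the closure, from 0 (fully open) to 1 (shut); "delta_pos": the shift along the world's x, y, z in m, a list of three; "yaw": the turn about the world's z in rad. In form: {"jaw": [jaw, ...], "delta_pos": [[dx, dy, dz], ...], "yaw": [yaw, ...]}. A call has 1 to 10 rows; each row shifts and turns the commanded pose from where the row before left it; what a row does not reach is not made up. A row lasts 1/12 s, in which the tool goes at most 41.7 mm and 7.16 degrees, less where a joint would pass 70% of its speed; a pose out of reach is approached as far as the arm can. A call with a gripper value outside its range is refused whole. The fingers move at their own pace and stop on an object; "force" is the grip in N (left out, the last holds). Time passes only in rows, so rows that do not move let the fingers close. It gives the time, the measured TCP pose, the force, the opening and the grip force at its end, in the units of the state.
- bot.get_obs(): the state, without advancing time (a new reading comes with each control period).
- camera(name): name is "side" or "top"; returns the picture (480x640x3 uint8, red, green, blue); there is no depth.
- camera_model(name): a dict with "fx", "fy", "cx", "cy" (pixels), "R" (3x3) and "t" (3): a world point X has camera coordinates R X + t. Camera axes: x right, y down, z forward; pixel columns grow to the right and rows downward; lengths in m; the calibration is good to about 2 mm. A picture is of the moment at which its call begins. camera_model takes no time and is no camera call.
- bot.job_done(): hands the job in; it is judged then, once.
Trained networks look in the newest picture that a camera, given by its name, has taken for a name from the list of things; names that differ only in an ending like _2 or _b are one class to them, and where a whole thing is asked for, a point or a joint stands for the part that bears it (a point fixed in the world has none). Each returns a list of dicts, best first, with "confidence" (0 to 1); they miss things now and then, are a little off and sometimes report something else, mostly with a low value. They report only what shows in the picture. A call takes as long as a camera call. They do not tell look-alikes from the thing itself.
- outline_of(camera, thing): "mask" (480x640 bool, what is visible of it) and "xy" ([column, row] in pixels, amid what is visible of it).
- pinpoint(camera, thing): "xy" ([column, row] in pixels: a listed point, or the origin of a listed thing).
The state is a dict: "time": time; "q": joint angles; "qd": joint speeds; "joint_efforts": joint torques, N m; "ee_pos": TCP position; "tcp_rot": TCP orientation; "wrist_force": force on the tool from outside, world axes, zero at the start; "torque": the same for the moment, N m; "opening": finger opening in m; "grasp_force": force on a finger pad.
Only numpy, scipy, OpenCV 4.12 (cv2) and the standard library are available. Lean on these libraries where they do the work, as an engineer would, in place of code of your own. Each camera call takes 0.05 s, during which the arm holds its last target. There are 200 camera calls.

TASK

Gather the four good battery cells from the dark grey mat into the black caddy: stand each one upright in the bin of its own colour (green, blue, yellow, white), set down gently, never dropped or knocked over. The two failed cells, with the red sticker on top, must stay standing where they are.

Things in the scene. Friction and masses are not known exactly. Their poses are not given: they have to be found in the camera images.
- cell_green: good battery cell: upright cylinder 32 mm in diameter, 70 mm tall, about 145 g, wrapped in green; its top shows a green rim round a bare steel centre. Origin at the centre of its underside, z up along the cell. At the start it stands upright on the 3 mm thick dark grey mat, axis at least 80 mm from that of any other cell
- cell_blue: good battery cell: upright cylinder 32 mm in diameter, 70 mm tall, about 145 g, wrapped in blue; its top shows a blue rim round a bare steel centre. Origin at the centre of its underside, z up along the cell. At the start it stands upright on the 3 mm thick dark grey mat, axis at least 80 mm from that of any other cell
- cell_yellow: good battery cell: upright cylinder 32 mm in diameter, 70 mm tall, about 145 g, wrapped in yellow; its top shows a yellow rim round a bare steel centre. Origin at the centre of its underside, z up along the cell. At the start it stands upright on the 3 mm thick dark grey mat, axis at least 80 mm from that of any other cell
- cell_white: good battery cell: upright cylinder 32 mm in diameter, 70 mm tall, about 145 g, wrapped in white; its top shows a white rim round a bare steel centre. Origin at the centre of its underside, z up along the cell. At the start it stands upright on the 3 mm thick dark grey mat, axis at least 80 mm from that of any other cell
- failed_green: failed battery cell, same size, weight and green wrap as the good green cell, but with a red sticker 25 mm across covering the middle of its top. Origin at the centre of its underside, z up. Also stands on the dark grey mat
- failed_yellow: failed battery cell, same size, weight and yellow wrap as the good yellow cell, but with a red sticker 25 mm across covering the middle of its top. Origin at the centre of its underside, z up. Also stands on the dark grey mat
- bin_green: green square open bin, fixed, empty at the start: 66 mm outside, 58 mm inside, 26 mm high, inner floor 4 mm above the origin. Origin at the centre of its underside, z up, x and y along its sides. The bins stand two by two, 88 mm apart centre to centre, colours in any corner, in a fixed black caddy (186 mm square, rim 14 mm high) that may be turned
- bin_blue: blue square open bin, fixed, empty at the start: 66 mm outside, 58 mm inside, 26 mm high, inner floor 4 mm above the origin. Origin at the centre of its underside, z up, x and y along its sides. The bins stand two by two, 88 mm apart centre to centre, colours in any corner, in a fixed black caddy (186 mm square, rim 14 mm high) that may be turned
- bin_yellow: yellow square open bin, fixed, empty at the start: 66 mm outside, 58 mm inside, 26 mm high, inner floor 4 mm above the origin. Origin at the centre of its underside, z up, x and y along its sides. The bins stand two by two, 88 mm apart centre to centre, colours in any corner, in a fixed black caddy (186 mm square, rim 14 mm high) that may be turned
- bin_white: white square open bin, fixed, empty at the start: 66 mm outside, 58 mm inside, 26 mm high, inner floor 4 mm above the origin. Origin at the centre of its underside, z up, x and y along its sides. The bins stand two by two, 88 mm apart centre to centre, colours in any corner, in a fixed black caddy (186 mm square, rim 14 mm high) that may be turned
Mind the look-alikes: they are no part of the job. Leave any orange look-alike of the cell_blue alone.

How it is judged (in metres and radians):
At the end, for the whole second after the job is handed in: Each good cell stands upright (within 0.1 rad) on the floor of the bin of its own colour, its axis within 20 mm of the bin's centre, its underside less than 10 mm above the bin's underside, released and at rest; both failed cells still stand upright within 15 mm of where they started (horizontal distance between cell_green and bin_green below 0.02 m and z of cell_green in the frame of bin_green between 0 and 0.01 m and angle between each of cell_green, cell_blue, cell_yellow, cell_white, failed_green, failed_yellow's own z axis and vertical below 0.1 rad and linear speed of each of cell_green, cell_blue, cell_yellow, cell_white, failed_green, failed_yellow below 0.02 m/s and angular speed of each of cell_green, cell_blue, cell_yellow, cell_white below 0.2 rad/s and horizontal distance between cell_blue and bin_blue below 0.02 m and z of cell_blue in the frame of bin_blue between 0 and 0.01 m and horizontal distance between cell_yellow and bin_yellow below 0.02 m and z of cell_yellow in the frame of bin_yellow between 0 and 0.01 m and horizontal distance between cell_white and bin_white below 0.02 m and z of cell_white in the frame of bin_white between 0 and 0.01 m and distance of each of failed_green, failed_yellow from where it was at the start of the episode below 0.015 m); the robot touches nothing.
It fails at once if a failed cell was moved from its place (more than 15 mm) (distance of any of failed_green, failed_yellow from where it was at the start of the episode above 0.015 m).
It fails at once if a cell was knocked over or tipped by more than 45 degrees (angle between any of cell_green, cell_blue, cell_yellow, cell_white, failed_green, failed_yellow's own z axis and vertical above 0.785 rad).
It fails at once if a good cell was dropped (moving faster than 0.6 m/s with no finger on it, a fall of about 18 mm) ((linear speed of cell_green above 0.6 m/s and contact force between the fingers and cell_green below 0.05 N) or (linear speed of cell_blue above 0.6 m/s and contact force between the fingers and cell_blue below 0.05 N) or (linear speed of cell_yellow above 0.6 m/s and contact force between the fingers and cell_yellow below 0.05 N) or (linear speed of cell_white above 0.6 m/s and contact force between the fingers and cell_white below 0.05 N)).
It also fails if it takes over 118 s, if anything falls off the work surface, if the arm or the gripper's body presses on something with over 40 N, if the wrist force passes 120 N, or if a joint passes its speed limit or range.

## Working session

There is one attempt and no reset: what is moved stays moved. The work goes in short steps, Python scripts to look and compute and a tool call to move; the robot and the scene stay as the last step left them, time stands still between calls to the robot, and variables do not carry over. Pictures are saved under pics/ and viewed, at most 14 in all, crops included, and the job is handed in when it is done.

Besides the shell and the picture viewer there is one more tool, called after ">>>" in YAML: its name, and indented under it one key for each argument. move_arm: Moves the arm, as the interface text tells. Its arguments: {"type":"object","properties":{"jaw":{"type":"array"},"delta_pos":{"type":"array"},"yaw":{"type":"array"},"force":{"type":"number"}},"required":["jaw","delta_pos","yaw"]}

```bash
mkdir -p pics
cat > h.py <<'E'
import numpy as np, cv2
from workcell import bot, camera, camera_model, outline_of, pinpoint
def save(im,n): cv2.imwrite('pics/'+n,cv2.cvtColor(im,cv2.COLOR_RGB2BGR))
def ray(cam,xy,z):
    m=camera_model(cam);R=np.array(m['R']);t=np.array(m['t'])
    d=R.T@np.array([(xy[0]-m['cx'])/m['fx'],(xy[1]-m['cy'])/m['fy'],1]);c=-R.T@t
    return c+d*(z-c[2])/d[2]
def proj(cam,X):
    m=camera_model(cam);p=np.array(m['R'])@np.array(X)+np.array(m['t'])
    return [m['fx']*p[0]/p[2]+m['cx'],m['fy']*p[1]/p[2]+m['cy']]
E
python3 - <<'E'
from h import *
for c in('top','side'):
    save(camera(c),c+'0.png'); m=camera_model(c); print(c,-np.array(m['R']).T@np.array(m['t']))
for n in 'cell_green cell_blue cell_yellow cell_white failed_green failed_yellow bin_green bin_blue bin_yellow bin_white'.split():
    z=.003 if 'bin' not in n else .002
    print(n,[(np.round(d['xy']),round(d['confidence'],2),np.round(ray('top',d['xy'],z)[:2],3)) for d in pinpoint('top',n)])
o=bot.get_obs();print({k:np.round(v,3) for k,v in o.items()})
E
```

```text
top [ 0.36116935 -0.00239825  0.89477078]
side [0.12114971 0.63785309 0.73582517]
cell_green [(array([403., 247.]), 0.79, array([ 0.456, -0.193]))]
cell_blue [(array([341., 249.]), 0.68, array([ 0.451, -0.066])), (array([248., 310.]), 0.56, array([0.325, 0.121])), (array([450., 183.]), 0.31, array([ 0.592, -0.292]))]
cell_yellow [(array([396., 179.]), 0.66, array([ 0.599, -0.181]))]
cell_white [(array([454., 246.]), 0.64, array([ 0.458, -0.298]))]
failed_green [(array([447., 178.]), 0.96, array([ 0.602, -0.288]))]
failed_yellow []
bin_green [(array([221., 234.]), 0.94, array([0.478, 0.181]))]
bin_blue [(array([219., 194.]), 0.64, array([0.563, 0.188]))]
bin_yellow []
bin_white [(array([177., 194.]), 0.84, array([0.562, 0.274])), (array([343., 251.]), 0.71, array([ 0.446, -0.071])), (array([178., 240.]), 0.65, array([0.467, 0.268])), (array([222., 192.]), 0.53, array([0.568, 0.182]))]
{'time': np.float64(0.6), 'q': array([-75.748,   4.977,  10.08 ,  95.099,   0.   ,  90.   ]), 'qd': array([ 0.037, -0.033, -0.108,  0.126, -0.067, -0.075]), 'joint_efforts': array([-1.0000e-03, -5.1983e+01,  4.6468e+01,  1.0000e-03,  0.0000e+00,
        0.0000e+00]), 'ee_pos': array([ 0.135, -0.533,  0.405]), 'tcp_rot': array([179.995,  -0.   ,  14.252]), 'wrist_force': array([-0.864, -0.33 ,  0.687]), 'torque': array([0.016, 0.007, 0.022]), 'grasp_force': np.float64(0.0), 'opening': np.float64(0.085)}
```

View pics/top0.png

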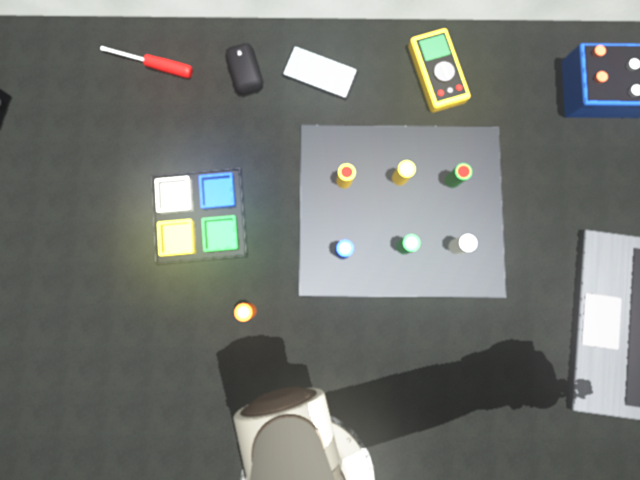

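View pics/side0.png

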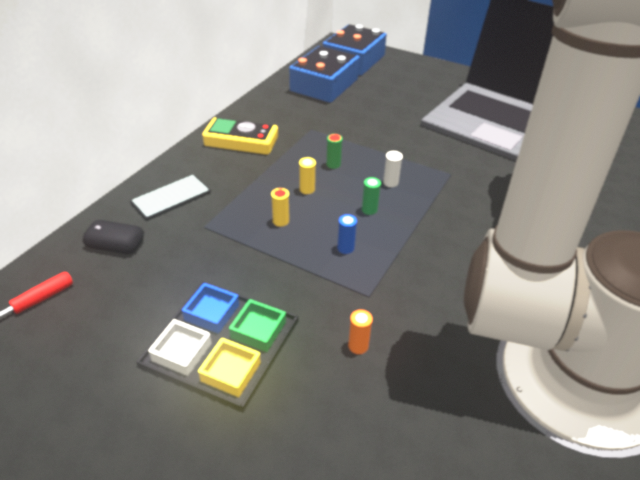

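Top view candidates: green (411,243) good vs (462,172) red sticker. Yellow (404,170) good vs (346,172) red sticker. Blue (345,248) vs orange look-alike (244,311). White (467,243). Next is a close crop to check the choice, and measurements of the cell tops.

Run:
```python
from h import *
im=camera('top'); 
c=cv2.resize(im[140:275,325:490],None,fx=4.8,fy=4.4,interpolation=cv2.INTER_CUBIC)
c=cv2.resize(im[140:270,325:490],None,fx=4.5,fy=4.5,interpolation=cv2.INTER_CUBIC);save(c,'crop.png')
b=cv2.resize(im[160:275,145:255],None,fx=5,fy=5,interpolation=cv2.INTER_CUBIC);save(b,'bins.png')
# side and top outlines
sd={}
for n in 'cell_green cell_blue cell_yellow cell_white failed_green failed_yellow'.split():
  for cam in('top','side'):
    if cam=='side' and not n in sd: camera('side') if not sd else None; sd[n]=1
    for d in outline_of(cam,n):
        m=d['mask'];ys,xs=np.nonzero(m)
        if len(xs): print(n,cam,round(d['confidence'],2),'bbox',xs.min(),xs.max(),ys.min(),ys.max(),len(xs))
for n in 'bin_green bin_blue bin_yellow bin_white'.split():
  for cam in('top','side'):
    for d in outline_of(cam,n):
        m=d['mask'];ys,xs=np.nonzero(m)
        (cx,cy),sz,a=cv2.minAreaRect(np.c_[xs,ys].astype(np.float32))
        if d['confidence']>.4: print(n,cam,round(d['confidence'],2),np.round([cx,cy,*sz,a],1),np.round(ray(cam,(cx,cy),.026)[:2],4))
```

```text
cell_green top 0.59 bbox 396 419 235 254 348
cell_green side 0.9 bbox 363 380 179 213 522
cell_blue top 0.82 bbox 235 255 303 320 302
cell_blue top 0.59 bbox 335 352 240 259 278
cell_blue top 0.22 bbox 444 471 164 186 391
cell_blue side 0.93 bbox 349 371 311 353 782
cell_blue side 0.74 bbox 339 356 215 253 619
cell_yellow top 0.85 bbox 392 414 161 185 383
cell_yellow side 0.81 bbox 300 316 159 193 490
cell_white top 0.87 bbox 449 476 235 254 398
cell_white side 0.81 bbox 384 401 152 185 511
failed_green top 0.85 bbox 444 470 164 187 412
failed_green top 0.63 bbox 392 413 162 184 344
failed_green side 0.7 bbox 327 342 134 168 496
failed_green side 0.29 bbox 300 315 158 192 496
failed_yellow top 0.53 bbox 336 354 165 188 336
failed_yellow side 0.91 bbox 272 288 189 226 582
failed_yellow side 0.73 bbox 183 238 283 331 1835
failed_yellow side 0.69 bbox 363 380 178 214 526
failed_yellow side 0.41 bbox 200 260 340 395 2169
bin_green top 0.72 [219.5 234.   34.1  35.3  85.2] [0.4763 0.1788]
bin_green side 0.9 [257.7 324.9  49.4  43.9  21.3] [0.4747 0.1848]
bin_green side 0.63 [334.2 151.   14.5  34.1   3. ] [ 0.6042 -0.3122]
bin_blue top 0.67 [216.7 191.2  34.6  35.1  85.2] [0.5634 0.1873]
bin_blue side 0.85 [210.7 307.5  50.1  42.4  20.6] [0.5613 0.1935]
bin_yellow top 0.96 [176.1 237.8  34.5  36.9  85.2] [0.4678 0.2653]
bin_yellow side 0.8 [229.8 366.9  49.6  50.1  26.6] [0.466  0.2715]
bin_white top 0.61 [173.7 195.1  37.   36.4  86.4] [0.5546 0.2739]
bin_white side 0.78 [180.3 346.8  46.3  52.7  33.7] [0.5531 0.2799]
```

View pics/crop.png

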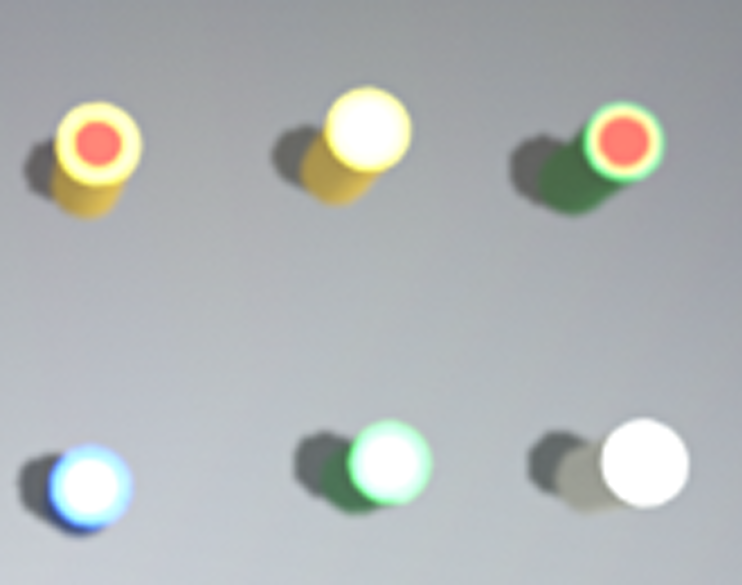

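View pics/bins.png

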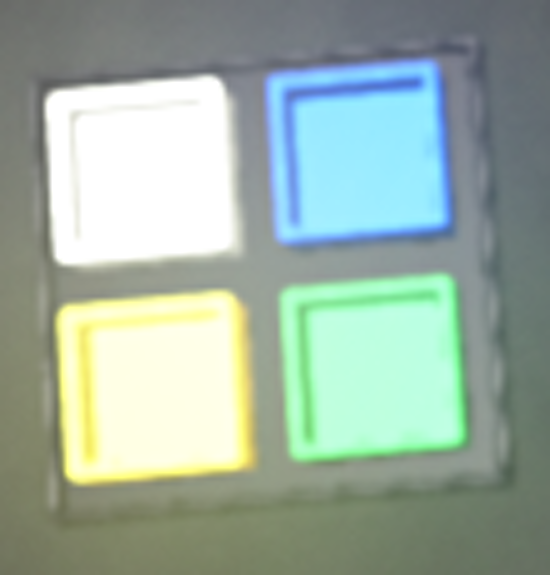

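The crop confirms the choice. Good yellow is at (406,168), green (411,242), blue (345,248) and white (468,242). The red stickers at (346,172) and (463,171) are the failed cells. The bins crop gives white top-left, blue top-right, yellow bottom-left and green bottom-right. Next I fit both cameras to get precise positions.

```bash
cat > fit.py <<'E'
from h import *
from scipy.optimize import least_squares
tops=dict(failed_yellow=(98,144),cell_yellow=(368,129),failed_green=(624,142),cell_blue=(90,486),cell_green=(390,462),cell_white=(645,463))
side=dict(cell_green=(363,380,179,213),cell_blue=(339,356,215,253),cell_yellow=(300,316,159,193),cell_white=(384,401,152,185),failed_green=(327,342,134,168),failed_yellow=(272,288,189,226))
a=np.linspace(0,2*np.pi,40)
def cyl(x,y): return [(x+.016*np.cos(t),y+.016*np.sin(t),z) for t in a for z in(.003,.073)]
for n,c in tops.items():
    p=((c[0]+.5)/4.5-.5+325,(c[1]+.5)/4.5-.5+140); T=ray('top',p,.073)[:2]
    def f(v):
        q=np.array([proj('side',X) for X in cyl(*v)]); b=side[n]
        return [q[:,0].min()-b[0],q[:,0].max()-b[1]-1,q[:,1].min()-b[2],q[:,1].max()-b[3]-1]
    S=least_squares(f,T).x; print(n,'top',T.round(4),'side',S.round(4))
B=dict(green=([219.5,234],[257.7,324.9]),blue=([216.7,191.2],[210.7,307.5]),yellow=([176.1,237.8],[229.8,366.9]),white=([173.7,195.1],[180.3,346.8]))
g=dict(green=(-1,-1),blue=(1,-1),yellow=(-1,1),white=(1,1))
def fit(cams):
    def f(v):
        r=[]
        for k in B:
            R=np.array([[np.cos(v[2]),-np.sin(v[2])],[np.sin(v[2]),np.cos(v[2])]])
            for i,cam in enumerate(('top','side')):
                if cam not in cams: continue
                C=[(*(np.array(v[:2])+R@(np.array(g[k])*.044+np.array([sx,sy])*.033)),z) for sx in(-1,1) for sy in(-1,1) for z in(.012,.028)]
                q=np.array([proj(cam,X) for X in C],np.float32); r+=list(np.array(cv2.minAreaRect(q)[0])+0-.5-B[k][i]) 
        return r
    s=least_squares(f,[.515,.23,.09],diff_step=1e-3);return s.x,np.abs(s.fun).max()
for c in(('top',),('side',),('top','side')): print(c,*fit(c))
v=fit(('top','side'))[0]
for k in g:
    R=np.array([[np.cos(v[2]),-np.sin(v[2])],[np.sin(v[2]),np.cos(v[2])]]); print(k,(v[:2]+R@np.array(g[k])*.044).round(4))
E
python3 fit.py
```

```text
failed_yellow top [ 0.5935 -0.0711] side [ 0.5914 -0.0687]
cell_yellow top [ 0.6012 -0.1869] side [ 0.5969 -0.185 ]
failed_green top [ 0.5967 -0.2966] side [ 0.5935 -0.2947]Traceback (most recent call last):
  File "fit.py", line 12, in <module>
    S=least_squares(f,T).x; print(n,'top',T.round(4),'side',S.round(4))
      ~~~~~~~~~~~~~^^^^^
    return func(*args, **kwargs)
    vector_fun = VectorFunction(
        fun_wrapped,
    ...<6 lines>...
        workers=workers
    )
    self.J, dct = approx_derivative(
                  ~~~~~~~~~~~~~~~~~^
        self.fun_wrapped, self.x, f0=self.f, **finite_diff_options
        ^^^^^^^^^^^^^^^^^^^^^^^^^^^^^^^^^^^^^^^^^^^^^^^^^^^^^^^^^^
    )
    ^
    J, _nfev = _dense_difference(fun_wrapped, x0, f0, h,
               ~~~~~~~~~~~~~~~~~^^^^^^^^^^^^^^^^^^^^^^^^
                             use_one_sided, method,
                             ^^^^^^^^^^^^^^^^^^^^^^
                             mf)
                             ^^^
    df = [f_eval - f0 for f_eval in f_evals]
                                    ^^^^^^^
    f = np.atleast_1d(self.fun(x, *self.args, **self.kwargs))
                      ~~~~~~~~^^^^^^^^^^^^^^^^^^^^^^^^^^^^^^
    return np.atleast_1d(self.fun(x))
                         ~~~~~~~~^^^
    return self.f(x, *self.args, **self.kwargs)
           ~~~~~~^^^^^^^^^^^^^^^^^^^^^^^^^^^^^^
  File "fit.py", line 10, in f
    q=np.array([proj('side',X) for X in cyl(*v)]); b=side[n]
                ~~~~^^^^^^^^^^
  File "h.py", line 9, in proj
    m=camera_model(cam);p=np.array(m['R'])@np.array(X)+np.array(m['t'])
ValueError: time passes only in moves, steps and waits
```

```bash
sed -i 's/^def save/import functools; camera_model=functools.cache(camera_model)\ndef save/' h.py; python3 fit.py; python3 -c "
from h import *;o=bot.get_obs();print(o['time'],o['ee_pos'])"
```

```text
failed_yellow top [ 0.5935 -0.0711] side [ 0.5914 -0.0687]
cell_yellow top [ 0.6012 -0.1869] side [ 0.5969 -0.185 ]
failed_green top [ 0.5967 -0.2966] side [ 0.5935 -0.2947]
cell_blue top [ 0.4463 -0.0678] side [ 0.4438 -0.0668]
cell_green top [ 0.4577 -0.194 ] side [ 0.4545 -0.1921]
cell_white top [ 0.4582 -0.3014] side [ 0.4567 -0.3002]
('top',) [0.51547607 0.22632802 0.09862896] 0.188140869140625
('side',) [0.51504633 0.2289957  0.09767646] 0.188079833984375
('top', 'side') [0.51541498 0.22783468 0.09836994] 0.8925872802734318
green [0.4759 0.1797]
blue [0.5635 0.1884]
yellow [0.4673 0.2673]
white [0.5549 0.2759]
1.7 [ 0.13542051 -0.53305531  0.40469385]
```

>>> move_arm:
  jaw: [0,0,0,0,0,0,0,0,0,0]
  delta_pos:
    - [0.026,0.0186,-0.008]
    - [0.026,0.0186,-0.008]
    - [0.026,0.0186,-0.008]
    - [0.026,0.0186,-0.008]
    - [0.026,0.0186,-0.008]
    - [0.026,0.0186,-0.008]
    - [0.026,0.0186,-0.008]
    - [0.026,0.0186,-0.008]
    - [0.026,0.0186,-0.008]
    - [0.026,0.0186,-0.008]
  yaw: [-0.015,-0.015,-0.015,-0.015,-0.015,-0.015,-0.015,-0.015,-0.015,-0.015]
  force: 40

```text
time: 2.53
ee_pos: [0.3965, -0.3459, 0.3245]
tcp_rot: [180.0, -0.0, 5.6]
wrist_force: [1.0, -0.5, 0.3]
opening: 0.0849
grasp_force: 0.0
```

>>> move_arm:
  jaw: [0,0,0,0,0,0,0,0,0,0]
  delta_pos:
    - [0.031,0.023,0]
    - [0.031,0.023,0]
    - [0,0,-0.01]
    - [0,0,-0.02]
    - [0,0,-0.02]
    - [0,0,-0.02]
    - [0,0,-0.02]
    - [0,0,-0.02]
    - [0,0,-0.01]
    - [0,0,0]
  yaw: [0,0,0,0,0,0,0,0,0,0]

```text
time: 3.37
ee_pos: [0.4566, -0.3007, 0.2023]
tcp_rot: [-179.9, 0.2, 5.7]
wrist_force: [-0.1, 0.2, -0.9]
opening: 0.0856
grasp_force: 0.0
```

```bash
python3 -c "
from h import *
save(cv2.resize(camera('side')[90:290,260:520],None,fx=3,fy=3),'g1.png')"
```

```text
(no output)
```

View pics/g1.png

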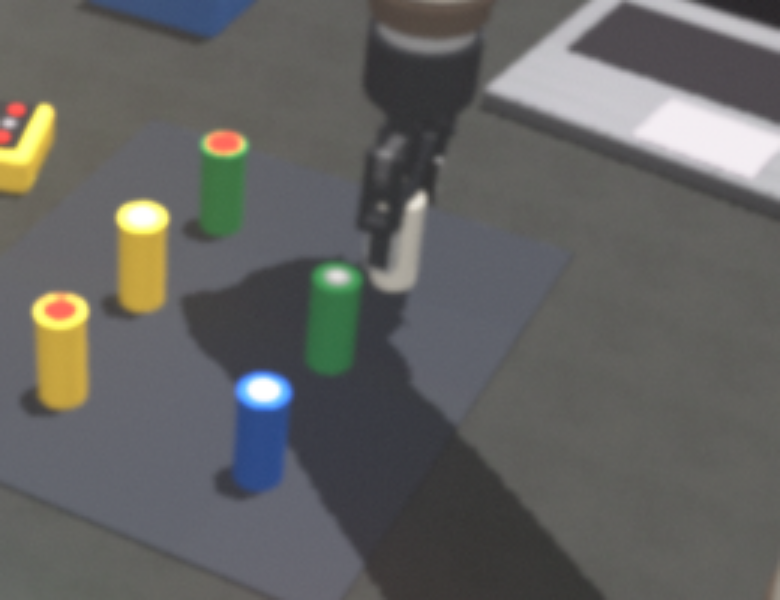

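The side crop shows the gripper straddling the white cell at crop (400,240) with every other cell still standing. Closing now.

>>> move_arm:
  jaw: [0.3,0.5,0.7,0.9,0.9,0.9,0.9,0.9]
  delta_pos:
    - [0,0,0]
    - [0,0,0]
    - [0,0,0]
    - [0,0,0]
    - [0,0,0]
    - [0,0,0]
    - [0,0,0]
    - [0,0,0]
  yaw: [0,0,0,0,0,0,0,0]
  force: 40

```text
time: 4.08
ee_pos: [0.4576, -0.3012, 0.2056]
tcp_rot: [179.9, -0.1, 5.7]
wrist_force: [-1.0, 1.6, 6.4]
opening: 0.0311
grasp_force: 39.4
```

>>> move_arm:
  jaw: [0.9,0.9,0.9,0.9,0.9,0.9,0.9,0.9,0.9,0.9]
  delta_pos:
    - [0,0,0.01]
    - [0,0,0.02]
    - [0,0,0.03]
    - [0,0,0.03]
    - [0,0,0.03]
    - [0.003,0.017,0]
    - [0.005,0.03,0]
    - [0.005,0.03,0]
    - [0.005,0.03,0]
    - [0.005,0.03,0]
  yaw: [0,0,0,0,0,0,0,0,0,0]

```text
time: 4.92
ee_pos: [0.4802, -0.1628, 0.325]
tcp_rot: [-180.0, 0.0, 5.6]
wrist_force: [0.9, -0.4, -1.5]
opening: 0.0308
grasp_force: 40.0
```

>>> move_arm:
  jaw: [0.9,0.9,0.9,0.9,0.9,0.9,0.9,0.9,0.9,0.9]
  delta_pos:
    - [0.005,0.03,0]
    - [0.005,0.03,0]
    - [0.005,0.03,0]
    - [0.005,0.03,0]
    - [0.005,0.03,0]
    - [0.005,0.03,0]
    - [0.005,0.03,0]
    - [0.005,0.03,0]
    - [0.005,0.03,0]
    - [0.005,0.03,0]
  yaw: [0,0,0,0,0,0,0,0,0,0]

```text
time: 5.75
ee_pos: [0.5373, 0.091, 0.3249]
tcp_rot: [-178.2, 0.0, 9.3]
wrist_force: [0.6, -0.3, -1.3]
opening: 0.0308
grasp_force: 40.1
```

```bash
python3 -c "
from h import *
o=bot.get_obs();print({k:np.round(o[k],2) for k in('q','qd','ee_pos','tcp_rot','joint_efforts')})"
```

```text
{'q': array([  9.24,   3.41,  -0.42,  86.19,   1.81, 179.94]), 'qd': array([14.15, 16.54, 16.87,  0.4 ,  7.33,  0.03]), 'ee_pos': array([0.54, 0.09, 0.32]), 'tcp_rot': array([-1.7819e+02,  2.0000e-02,  9.3100e+00]), 'joint_efforts': array([-8.900e-01, -5.417e+01,  4.604e+01,  7.000e-02, -4.000e-02,
        0.000e+00])}
```

>>> move_arm:
  jaw: [0.9,0.9,0.9]
  delta_pos:
    - [0,0,0]
    - [0,0,0]
    - [0,0,0]
  yaw: [0,0,0]

```text
time: 6.0
ee_pos: [0.5371, 0.0895, 0.3245]
tcp_rot: [-178.2, 0.1, 9.2]
wrist_force: [-0.6, 0.0, -1.5]
opening: 0.031
grasp_force: 40.1
```

```bash
python3 -c "
from h import *
o=bot.get_obs();print({k:np.round(o[k],2) for k in('q','qd','ee_pos','tcp_rot','joint_efforts')})"
```

```text
{'q': array([  9.1 ,   3.37,  -0.5 ,  86.18,   1.75, 179.94]), 'qd': array([-0.58, -0.54, -0.41, -0.15,  0.02,  0.03]), 'ee_pos': array([0.54, 0.09, 0.32]), 'tcp_rot': array([-1.7825e+02,  5.0000e-02,  9.1600e+00]), 'joint_efforts': array([ 7.000e-01, -5.127e+01,  4.817e+01, -5.000e-02,  1.600e-01,
       -0.000e+00])}
```

The last joint hit its limit: q6 = q1 + 180° − yaw. Turning the yaw to about 95° gives it room and is still aligned with the bins.

>>> move_arm:
  jaw: [0.9,0.9,0.9,0.9,0.9,0.9,0.9,0.9,0.9,0.9]
  delta_pos:
    - [0,0,0]
    - [0,0,0]
    - [0,0,0]
    - [0,0,0]
    - [0,0,0]
    - [0,0,0]
    - [0,0,0]
    - [0,0,0]
    - [0,0,0]
    - [0,0,0]
  yaw: [0.05,0.12,0.12,0.12,0.12,0.12,0.12,0.12,0.12,0.12]

```text
time: 6.83
ee_pos: [0.5369, 0.089, 0.3248]
tcp_rot: [-178.2, 0.0, 74.2]
wrist_force: [0.2, 0.6, -1.2]
opening: 0.0312
grasp_force: 40.0
```

>>> move_arm:
  jaw: [0.9,0.9,0.9,0.9,0.9,0.9,0.9,0.9,0.9,0.9]
  delta_pos:
    - [0.003,0.023,0]
    - [0.003,0.023,0]
    - [0.003,0.023,0]
    - [0.003,0.023,0]
    - [0.003,0.023,0]
    - [0.003,0.023,0]
    - [0.003,0.025,0]
    - [0.002,0.024,0]
    - [0,0,0]
    - [0,0,0]
  yaw: [0.1,0.1,0.1,0.073,0,0,0,0,0,0]

```text
time: 7.67
ee_pos: [0.5601, 0.2771, 0.3243]
tcp_rot: [-178.2, 0.0, 95.3]
wrist_force: [1.0, -0.5, -1.6]
opening: 0.0312
grasp_force: 40.1
```

```bash
python3 -c "
from h import *
save(camera('side')[150:450,60:460],'p1.png');print(bot.get_obs()['q'].round(1))"
```

```text
[ 26.2  15.5  13.2  89.4   0.6 110.8]
```

View pics/p1.png

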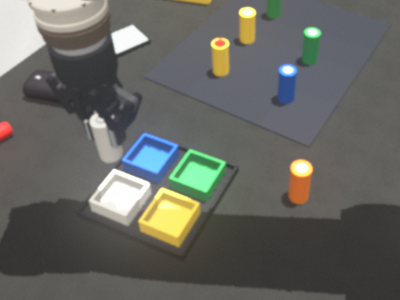

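The white cell is held above the white bin, with the cell at crop (108,135) and the bin at (120,197). Lowering it.

>>> move_arm:
  jaw: [0.9,0.9,0.9,0.9,0.9,0.9,0.9,0.9,0.9]
  delta_pos:
    - [0,0,-0.01]
    - [0,0,-0.02]
    - [0,0,-0.02]
    - [0,0,-0.02]
    - [0,0,-0.02]
    - [0,0,-0.01]
    - [0,0,-0.005]
    - [0,0,-0.003]
    - [0,0,0]
  yaw: [0,0,0,0,0,0,0,0,0]

```text
time: 8.47
ee_pos: [0.5601, 0.2766, 0.2168]
tcp_rot: [-178.2, 0.0, 95.3]
wrist_force: [0.4, -0.3, -2.1]
opening: 0.0311
grasp_force: 40.1
```

```bash
python3 -c "
from h import *
a=camera('top');b=camera('side')
A=cv2.resize(a[150:280,130:290],None,fx=2.5,fy=2.5);B=cv2.resize(b[220:420,120:320],None,fx=1.625,fy=1.625)
save(np.hstack([A,B]),'p2.png')"
```

```text
(no output)
```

View pics/p2.png

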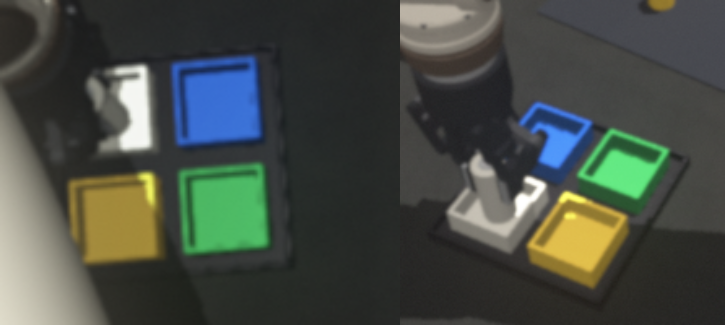

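The cell is inside the white bin. Lowering slowly to contact.

>>> move_arm:
  jaw: [0.9,0.9,0.9,0.9]
  delta_pos:
    - [0,0,-0.002]
    - [0,0,-0.002]
    - [0,0,-0.001]
    - [0,0,0]
  yaw: [0,0,0,0]

```text
time: 8.9
ee_pos: [0.5601, 0.2771, 0.212]
tcp_rot: [-178.3, 0.0, 95.3]
wrist_force: [0.4, -0.3, -0.8]
opening: 0.0313
grasp_force: 40.4
```

>>> move_arm:
  jaw: [0.9,0.9,0.9]
  delta_pos:
    - [0,0,-0.001]
    - [0,0,-0.001]
    - [0,0,0]
  yaw: [0,0,0]

```text
time: 9.15
ee_pos: [0.56, 0.2771, 0.2118]
tcp_rot: [-178.3, -0.0, 95.3]
wrist_force: [-6.1, -1.7, 13.6]
opening: 0.031
grasp_force: 41.6
```

>>> move_arm:
  jaw: [0.8,0.7,0.6,0.5,0.4,0.4,0.4]
  delta_pos:
    - [0,0,0.001]
    - [0,0,0]
    - [0,0,0]
    - [0,0,0]
    - [0,0,0]
    - [0,0,0]
    - [0,0,0]
  yaw: [0,0,0,0,0,0,0]

```text
time: 9.73
ee_pos: [0.56, 0.277, 0.2104]
tcp_rot: [-178.2, 0.0, 95.3]
wrist_force: [0.1, -0.5, 0.3]
opening: 0.0513
grasp_force: 0.0
```

>>> move_arm:
  jaw: [0.4,0.4,0.4,0.4,0.3,0,0,0,0,0]
  delta_pos:
    - [0,0,0.01]
    - [0,0,0.02]
    - [0,0,0.03]
    - [0,0,0.03]
    - [0,0,0.03]
    - [-0.01,-0.03,0]
    - [-0.01,-0.03,0]
    - [-0.01,-0.03,0]
    - [-0.01,-0.03,0]
    - [-0.01,-0.03,0]
  yaw: [0,0,0,0,0,0,0,0,0,0]

```text
time: 10.57
ee_pos: [0.5092, 0.1258, 0.3314]
tcp_rot: [-178.3, 0.0, 95.3]
wrist_force: [0.5, -0.2, 0.0]
opening: 0.0852
grasp_force: 0.0
```

>>> move_arm:
  jaw: [0,0,0,0,0,0,0,0]
  delta_pos:
    - [-0.01,-0.03,0]
    - [-0.01,-0.03,0]
    - [-0.01,-0.03,0]
    - [-0.01,-0.03,0]
    - [-0.01,-0.03,0]
    - [-0.01,-0.03,0]
    - [0,-0.014,0]
    - [0,0,0]
  yaw: [0,0,0,0,0,0,0,0]

```text
time: 11.23
ee_pos: [0.4494, -0.0692, 0.3317]
tcp_rot: [-178.3, 0.1, 95.1]
wrist_force: [1.3, -0.3, 0.2]
opening: 0.0851
grasp_force: 0.0
```

```bash
python3 -c "
from h import *
b=camera('side')
save(np.hstack([cv2.resize(b[200:420,120:320],(436,480)),cv2.resize(b[90:270,250:430],(480,480))])[:, :800],'p3.png')"
```

```text
(no output)
```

View pics/p3.png

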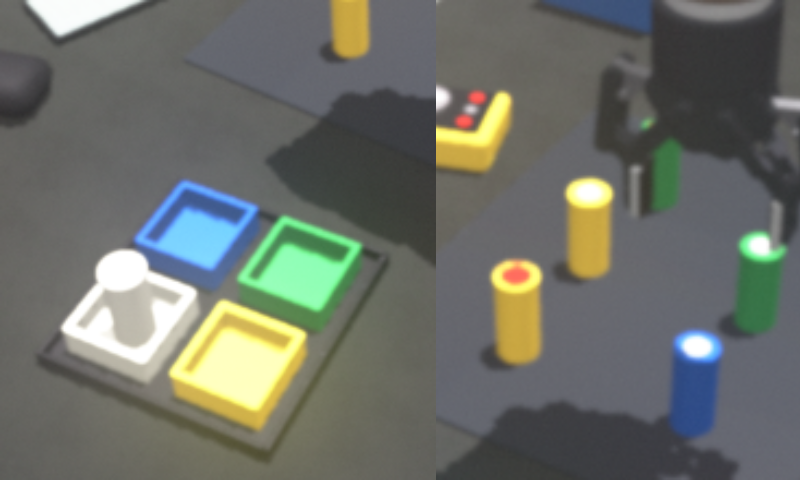

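White stands in its bin at left-panel (128,300). The other cells are untouched. Descending on blue.

>>> move_arm:
  jaw: [0,0,0,0,0,0,0,0,0,0]
  delta_pos:
    - [0.0005,0.002,-0.01]
    - [0,0,-0.02]
    - [0,0,-0.02]
    - [0,0,-0.02]
    - [0,0,-0.02]
    - [0,0,-0.02]
    - [0,0,-0.01]
    - [0,0,-0.006]
    - [0,0,0]
    - [0,0,0]
  yaw: [0,0,0,0,0,0,0,0,0,0]

```text
time: 12.12
ee_pos: [0.4508, -0.0646, 0.2051]
tcp_rot: [-178.3, 0.0, 95.4]
wrist_force: [0.5, -0.3, 0.2]
opening: 0.0855
grasp_force: 0.0
```

>>> move_arm:
  jaw: [0.3,0.5,0.6,0.7,0.8,0.9,0.9,0.9]
  delta_pos:
    - [0,0,0]
    - [0,0,0]
    - [0,0,0]
    - [0,0,0]
    - [0,0,0]
    - [0,0,0]
    - [0,0,0]
    - [0,0,0]
  yaw: [0,0,0,0,0,0,0,0]

```text
time: 12.78
ee_pos: [0.4509, -0.0651, 0.2054]
tcp_rot: [-178.3, 0.0, 95.3]
wrist_force: [0.3, 0.7, 5.4]
opening: 0.0312
grasp_force: 39.8
```

>>> move_arm:
  jaw: [0.9,0.9,0.9,0.9,0.9,0.9,0.9,0.9,0.9,0.9]
  delta_pos:
    - [0,0,0.01]
    - [0,0,0.02]
    - [0,0,0.03]
    - [0,0,0.03]
    - [0,0,0.03]
    - [0.008,0.015,0]
    - [0.013,0.028,0]
    - [0.013,0.028,0]
    - [0.013,0.028,0]
    - [0.013,0.028,0]
  yaw: [0,0,0,0,0,0,0,0,0,0]

```text
time: 13.62
ee_pos: [0.5106, 0.0632, 0.3248]
tcp_rot: [-178.2, 0.0, 95.3]
wrist_force: [1.0, -0.4, -1.7]
opening: 0.0313
grasp_force: 39.7
```

>>> move_arm:
  jaw: [0.9,0.9,0.9,0.9,0.9,0.9,0.9]
  delta_pos:
    - [0.013,0.028,0]
    - [0.013,0.028,0]
    - [0.013,0.028,0]
    - [0.013,0.028,0]
    - [0.006,0.016,0]
    - [0,0,0]
    - [0,0,0]
  yaw: [0,0,0,0,0,0,0]

```text
time: 14.2
ee_pos: [0.5684, 0.1906, 0.324]
tcp_rot: [-178.1, 0.1, 95.4]
wrist_force: [-0.2, -0.0, -1.9]
opening: 0.0312
grasp_force: 39.8
```

>>> move_arm:
  jaw: [0.9,0.9,0.9,0.9,0.9,0.9,0.9,0.9,0.9,0.9]
  delta_pos:
    - [0,0,-0.01]
    - [0,0,-0.02]
    - [0,0,-0.02]
    - [0,0,-0.02]
    - [0,0,-0.02]
    - [0,0,-0.01]
    - [0,0,-0.005]
    - [0,0,-0.004]
    - [0,0,-0.002]
    - [0,0,0]
  yaw: [0,0,0,0,0,0,0,0,0,0]

```text
time: 15.03
ee_pos: [0.5686, 0.1899, 0.2142]
tcp_rot: [-178.3, 0.0, 95.3]
wrist_force: [0.5, -0.4, -1.1]
opening: 0.0313
grasp_force: 39.8
```

>>> move_arm:
  jaw: [0.9,0.9,0.9,0.9]
  delta_pos:
    - [0,0,-0.001]
    - [0,0,-0.001]
    - [0,0,-0.001]
    - [0,0,0]
  yaw: [0,0,0,0]

```text
time: 15.37
ee_pos: [0.5687, 0.1901, 0.2115]
tcp_rot: [-178.3, -0.0, 95.3]
wrist_force: [-0.6, -0.2, 2.4]
opening: 0.0311
grasp_force: 40.0
```

Contact. Releasing, then on to green at (.456, −.193), TCP target (.461, −.193).

>>> move_arm:
  jaw: [0.8,0.7,0.6,0.5,0.4,0.4,0.4]
  delta_pos:
    - [0,0,0]
    - [0,0,0]
    - [0,0,0]
    - [0,0,0]
    - [0,0,0]
    - [0,0,0]
    - [0,0,0]
  yaw: [0,0,0,0,0,0,0]

```text
time: 15.95
ee_pos: [0.5685, 0.19, 0.2104]
tcp_rot: [-178.2, 0.0, 95.3]
wrist_force: [-0.2, 0.4, 0.9]
opening: 0.0509
grasp_force: 0.0
```

>>> move_arm:
  jaw: [0.4,0.4,0.4,0.4,0.3,0,0,0,0,0]
  delta_pos:
    - [0,0,0.01]
    - [0,0,0.02]
    - [0,0,0.03]
    - [0,0,0.03]
    - [0,0,0.03]
    - [-0.008,-0.03,0]
    - [-0.008,-0.03,0]
    - [-0.008,-0.03,0]
    - [-0.008,-0.03,0]
    - [-0.008,-0.03,0]
  yaw: [0,0,0,0,0,0,0,0,0,0]

```text
time: 16.78
ee_pos: [0.5278, 0.0388, 0.3315]
tcp_rot: [-178.3, 0.0, 95.4]
wrist_force: [0.3, 0.8, 0.6]
opening: 0.0855
grasp_force: 0.0
```

>>> move_arm:
  jaw: [0,0,0,0,0,0,0,0,0,0]
  delta_pos:
    - [-0.008,-0.03,0]
    - [-0.008,-0.03,0]
    - [-0.008,-0.03,0]
    - [-0.008,-0.03,0]
    - [-0.008,-0.03,0]
    - [-0.008,-0.03,0]
    - [-0.008,-0.03,0]
    - [-0.008,-0.023,0]
    - [-0.004,0,0]
    - [0,0,0]
  yaw: [0,0,0,0,0,0,0,0,0,0]

```text
time: 17.62
ee_pos: [0.4597, -0.1939, 0.3314]
tcp_rot: [-178.3, 0.0, 95.2]
wrist_force: [-0.2, 1.1, 0.4]
opening: 0.085
grasp_force: 0.0
```

>>> move_arm:
  jaw: [0,0,0,0,0,0,0,0,0,0]
  delta_pos:
    - [0.001,0.001,-0.01]
    - [0,0,-0.02]
    - [0,0,-0.02]
    - [0,0,-0.02]
    - [0,0,-0.02]
    - [0,0,-0.02]
    - [0,0,-0.01]
    - [0,0,-0.006]
    - [0,0,0]
    - [0,0,0]
  yaw: [0,0,0,0,0,0,0,0,0,0]

```text
time: 18.45
ee_pos: [0.4618, -0.1917, 0.2052]
tcp_rot: [-178.3, 0.0, 95.4]
wrist_force: [0.5, 0.5, 0.4]
opening: 0.0852
grasp_force: 0.0
```

>>> move_arm:
  jaw: [0.3,0.5,0.6,0.7,0.8,0.9,0.9,0.9]
  delta_pos:
    - [0,0,0]
    - [0,0,0]
    - [0,0,0]
    - [0,0,0]
    - [0,0,0]
    - [0,0,0]
    - [0,0,0]
    - [0,0,0]
  yaw: [0,0,0,0,0,0,0,0]

```text
time: 19.12
ee_pos: [0.4619, -0.1921, 0.2054]
tcp_rot: [-178.3, 0.1, 95.3]
wrist_force: [0.2, 0.2, 5.0]
opening: 0.0309
grasp_force: 39.8
```

>>> move_arm:
  jaw: [0.9,0.9,0.9,0.9,0.9,0.9,0.9,0.9,0.9,0.9]
  delta_pos:
    - [0,0,0.01]
    - [0,0,0.02]
    - [0,0,0.03]
    - [0,0,0.03]
    - [0,0,0.03]
    - [0.001,0.015,0]
    - [0.0015,0.03,0]
    - [0.0015,0.03,0]
    - [0.0015,0.03,0]
    - [0.0015,0.03,0]
  yaw: [0,0,0,0,0,0,0,0,0,0]

```text
time: 19.95
ee_pos: [0.468, -0.0559, 0.3249]
tcp_rot: [-178.2, 0.0, 95.3]
wrist_force: [-0.4, -0.1, -1.5]
opening: 0.0312
grasp_force: 39.5
```

>>> move_arm:
  jaw: [0.9,0.9,0.9,0.9,0.9,0.9,0.9,0.9,0.9,0.9]
  delta_pos:
    - [0.0015,0.03,0]
    - [0.0015,0.03,0]
    - [0.0015,0.03,0]
    - [0.0015,0.03,0]
    - [0.0015,0.03,0]
    - [0.0015,0.03,0]
    - [0.0015,0.03,0]
    - [0.0015,0.028,0]
    - [0,0,0]
    - [0,0,0]
  yaw: [0,0,0,0,0,0,0,0,0,0]

```text
time: 20.78
ee_pos: [0.4802, 0.182, 0.3245]
tcp_rot: [-178.2, 0.1, 95.5]
wrist_force: [0.7, -0.6, -1.1]
opening: 0.0309
grasp_force: 39.6
```

>>> move_arm:
  jaw: [0.9,0.9,0.9,0.9,0.9,0.9,0.9,0.9,0.9,0.9]
  delta_pos:
    - [0,0,-0.01]
    - [0,0,-0.02]
    - [0,0,-0.02]
    - [0,0,-0.02]
    - [0,0,-0.02]
    - [0,0,-0.01]
    - [0,0,-0.005]
    - [0,0,-0.004]
    - [0,0,-0.002]
    - [0,0,0]
  yaw: [0,0,0,0,0,0,0,0,0,0]

```text
time: 21.62
ee_pos: [0.4807, 0.1809, 0.2141]
tcp_rot: [-178.3, 0.0, 95.3]
wrist_force: [0.2, 0.1, -1.4]
opening: 0.0312
grasp_force: 39.5
```

>>> move_arm:
  jaw: [0.9,0.9,0.9,0.9]
  delta_pos:
    - [0,0,-0.001]
    - [0,0,-0.001]
    - [0,0,-0.001]
    - [0,0,0]
  yaw: [0,0,0,0]

```text
time: 21.95
ee_pos: [0.4807, 0.1811, 0.2114]
tcp_rot: [-178.3, -0.0, 95.3]
wrist_force: [-0.6, 0.5, 4.2]
opening: 0.0313
grasp_force: 39.9
```

>>> move_arm:
  jaw: [0.8,0.7,0.6,0.5,0.4,0.4,0.4]
  delta_pos:
    - [0,0,0]
    - [0,0,0]
    - [0,0,0]
    - [0,0,0]
    - [0,0,0]
    - [0,0,0]
    - [0,0,0]
  yaw: [0,0,0,0,0,0,0]

```text
time: 22.53
ee_pos: [0.4804, 0.181, 0.2104]
tcp_rot: [-178.2, 0.0, 95.3]
wrist_force: [-0.1, 0.5, -0.7]
opening: 0.0517
grasp_force: 0.0
```

>>> move_arm:
  jaw: [0.4,0.4,0.4,0.4,0.3,0,0,0,0,0]
  delta_pos:
    - [0,0,0.01]
    - [0,0,0.02]
    - [0,0,0.03]
    - [0,0,0.03]
    - [0,0,0.03]
    - [0.01,-0.03,0]
    - [0.01,-0.03,0]
    - [0.01,-0.03,0]
    - [0.01,-0.03,0]
    - [0.01,-0.03,0]
  yaw: [0,0,0,0,0,0,0,0,0,0]

```text
time: 23.37
ee_pos: [0.5306, 0.0296, 0.3316]
tcp_rot: [-178.3, 0.0, 95.3]
wrist_force: [0.4, 0.1, -1.3]
opening: 0.0853
grasp_force: 0.0
```

>>> move_arm:
  jaw: [0,0,0,0,0,0,0,0,0,0]
  delta_pos:
    - [0.01,-0.03,0]
    - [0.01,-0.03,0]
    - [0.01,-0.03,0]
    - [0.01,-0.03,0]
    - [0.01,-0.03,0]
    - [0.01,-0.03,0]
    - [0.01,-0.03,0]
    - [0.003,-0.007,0]
    - [0,0,0]
    - [0,0,0]
  yaw: [0,0,0,0,0,0,0,0,0,0]

```text
time: 24.2
ee_pos: [0.6034, -0.186, 0.3307]
tcp_rot: [-178.2, -0.0, 95.3]
wrist_force: [-0.3, 0.3, 0.2]
opening: 0.0856
grasp_force: 0.0
```

```bash
python3 -c "
from h import *
b=camera('side')
save(cv2.resize(b[90:420,120:460],None,fx=1.8,fy=1.8),'p4.png')"
```

```text
(no output)
```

View pics/p4.png

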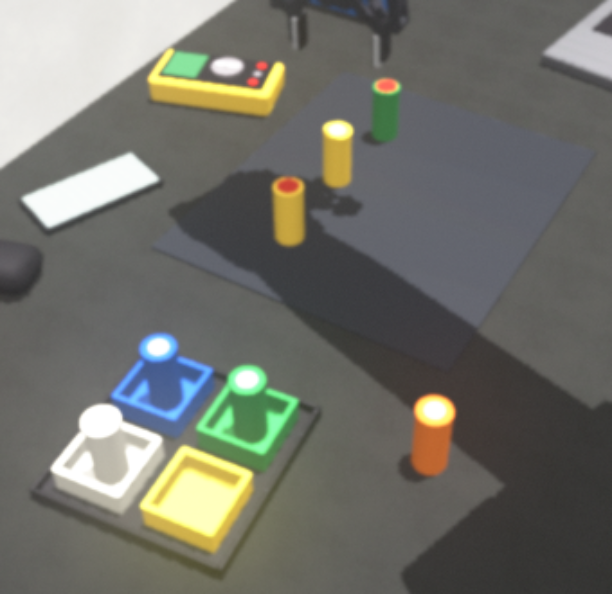

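White, blue and green all stand in their bins. The good yellow cell (338,155), with no sticker, sits between the two failed ones. Descending on yellow.

>>> move_arm:
  jaw: [0,0,0,0,0,0,0,0,0,0]
  delta_pos:
    - [0,0,-0.01]
    - [0,0,-0.02]
    - [0,0,-0.02]
    - [0,0,-0.02]
    - [0,0,-0.02]
    - [0,0,-0.02]
    - [0,0,-0.01]
    - [0,0,-0.005]
    - [0,0,0]
    - [0,0,0]
  yaw: [0,0,0,0,0,0,0,0,0,0]

```text
time: 25.08
ee_pos: [0.6036, -0.1857, 0.2065]
tcp_rot: [-178.3, 0.0, 95.4]
wrist_force: [0.1, -0.6, 0.2]
opening: 0.0857
grasp_force: 0.0
```

>>> move_arm:
  jaw: [0.3,0.5,0.6,0.7,0.8,0.9,0.9,0.9]
  delta_pos:
    - [0,0,0]
    - [0,0,0]
    - [0,0,0]
    - [0,0,0]
    - [0,0,0]
    - [0,0,0]
    - [0,0,0]
    - [0,0,0]
  yaw: [0,0,0,0,0,0,0,0]

```text
time: 25.75
ee_pos: [0.6039, -0.1861, 0.2064]
tcp_rot: [-178.3, 0.0, 95.3]
wrist_force: [1.2, 0.5, 5.2]
opening: 0.0311
grasp_force: 40.0
```

>>> move_arm:
  jaw: [0.9,0.9,0.9,0.9,0.9,0.9,0.9,0.9,0.9,0.9]
  delta_pos:
    - [0,0,0.01]
    - [0,0,0.02]
    - [0,0,0.03]
    - [0,0,0.03]
    - [0,0,0.03]
    - [-0.005,0.015,0]
    - [-0.0085,0.03,0]
    - [-0.0085,0.03,0]
    - [-0.0085,0.03,0]
    - [-0.0085,0.03,0]
  yaw: [0,0,0,0,0,0,0,0,0,0]

```text
time: 26.58
ee_pos: [0.5635, -0.05, 0.3254]
tcp_rot: [-178.1, 0.0, 95.3]
wrist_force: [-0.1, 0.3, -1.7]
opening: 0.0311
grasp_force: 39.8
```

>>> move_arm:
  jaw: [0.9,0.9,0.9,0.9,0.9,0.9,0.9,0.9,0.9,0.9]
  delta_pos:
    - [-0.0085,0.03,0]
    - [-0.0085,0.03,0]
    - [-0.0085,0.03,0]
    - [-0.0085,0.03,0]
    - [-0.0085,0.03,0]
    - [-0.0085,0.03,0]
    - [-0.0085,0.03,0]
    - [-0.0085,0.03,0]
    - [-0.0085,0.03,0]
    - [-0.0085,0.03,0]
  yaw: [0,0,0,0,0,0,0,0,0,0]

```text
time: 27.42
ee_pos: [0.4785, 0.2502, 0.3256]
tcp_rot: [-178.2, 0.1, 95.3]
wrist_force: [0.8, 0.4, -2.0]
opening: 0.0314
grasp_force: 39.8
```

>>> move_arm:
  jaw: [0.9,0.9,0.9]
  delta_pos:
    - [-0.008,0.018,0]
    - [0,0,0]
    - [0,0,0]
  yaw: [0,0,0]

```text
time: 27.67
ee_pos: [0.4708, 0.2677, 0.3254]
tcp_rot: [-178.2, 0.1, 95.4]
wrist_force: [-0.4, 0.0, -1.9]
opening: 0.031
grasp_force: 39.8
```

>>> move_arm:
  jaw: [0.9,0.9,0.9,0.9,0.9,0.9,0.9,0.9,0.9,0.9]
  delta_pos:
    - [0.001,0,-0.01]
    - [0,0,-0.02]
    - [0,0,-0.02]
    - [0,0,-0.02]
    - [0,0,-0.02]
    - [0,0,-0.01]
    - [0,0,-0.005]
    - [0,0,-0.004]
    - [0,0,-0.002]
    - [0,0,0]
  yaw: [0,0,0,0,0,0,0,0,0,0]

```text
time: 28.5
ee_pos: [0.4728, 0.2669, 0.2151]
tcp_rot: [-178.3, 0.0, 95.3]
wrist_force: [-0.5, 0.3, -2.2]
opening: 0.0311
grasp_force: 39.7
```

>>> move_arm:
  jaw: [0.9,0.9,0.9,0.9]
  delta_pos:
    - [0,0,-0.001]
    - [0,0,-0.001]
    - [0,0,-0.001]
    - [0,0,0]
  yaw: [0,0,0,0]

```text
time: 28.83
ee_pos: [0.4727, 0.2671, 0.2124]
tcp_rot: [-178.3, -0.0, 95.3]
wrist_force: [-0.7, -1.3, 1.9]
opening: 0.0311
grasp_force: 40.0
```

Contact. Releasing and backing away.

>>> move_arm:
  jaw: [0.8,0.7,0.6,0.5,0.4,0.4,0.4]
  delta_pos:
    - [0,0,0]
    - [0,0,0]
    - [0,0,0]
    - [0,0,0]
    - [0,0,0]
    - [0,0,0]
    - [0,0,0]
  yaw: [0,0,0,0,0,0,0]

```text
time: 29.42
ee_pos: [0.4725, 0.267, 0.2114]
tcp_rot: [-178.2, 0.0, 95.3]
wrist_force: [0.4, 0.2, 0.2]
opening: 0.0517
grasp_force: 0.0
```

>>> move_arm:
  jaw: [0.4,0.4,0.4,0.4,0.4,0.4,0.4,0.4,0.4,0.4]
  delta_pos:
    - [0,0,0.01]
    - [0,0,0.02]
    - [0,0,0.03]
    - [0,0,0.03]
    - [0,0,0.03]
    - [0,0,0.03]
    - [0,-0.03,0.02]
    - [0,-0.03,0]
    - [0,-0.03,0]
    - [0,-0.03,0]
  yaw: [0,0,0,0,0,0,0,0,0,0]

```text
time: 30.25
ee_pos: [0.4722, 0.1459, 0.3829]
tcp_rot: [-178.3, 0.0, 95.4]
wrist_force: [1.4, 0.3, 0.4]
opening: 0.0511
grasp_force: 0.0
```

>>> move_arm:
  jaw: [0.4,0.4,0.4,0.4,0.4,0.4]
  delta_pos:
    - [0,-0.03,0]
    - [0,-0.03,0]
    - [0,-0.03,0]
    - [0,-0.03,0]
    - [0,0,0]
    - [0,0,0]
  yaw: [0,0,0,0,0,0]

```text
time: 30.75
ee_pos: [0.4723, 0.0258, 0.3824]
tcp_rot: [-178.3, 0.0, 95.2]
wrist_force: [0.1, -0.5, -0.6]
opening: 0.0513
grasp_force: 0.0
```

```bash
python3 -c "
from h import *
a=camera('top');b=camera('side')
save(np.hstack([cv2.resize(a[130:310,140:290],(400,480)),cv2.resize(b[120:420,130:380],(400,480))]),'end.png')"
```

```text
(no output)
```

View pics/end.png

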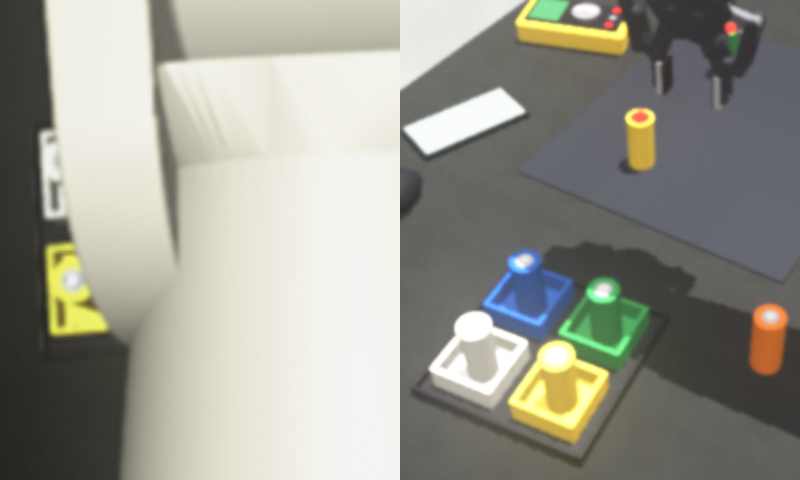

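The side view (right panel) shows all four cells upright and centred in their own bins. Failed yellow stands at (640,140) and failed green at (733,38). The gripper is clear, so I'm handing in.

```bash
python3 -c "
from h import *
print(bot.job_done())"
```

```text
the job is handed in; nothing more can be done
None
```

The job is handed in: the last side view shows all four good cells upright in the bins of their own colours and both failed cells still standing in place, finished at about 31 s of the 118 s; the hand-in returned no verdict.

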